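Clamp a circuit card in the sliding board holder

ROBOT

A 6-joint arm with a two-finger parallel gripper is mounted at the origin on the work surface. World frame = base frame: x ahead of the robot, y to its left, z up, the work surface at z = 0. Lengths are in m, angles in rad, forces in N, time in s.
With the tool pointing down it reaches from about 0.225 to 0.875 m from the base axis. Payload 3.4 kg.
Tool frame: the origin (TCP) lies where the fingers leave the gripper's body, on its centre line; the fingertips stand 73 mm ahead of it and the grasp point (between the pads) lies 54 mm ahead of it; x points along the fingers, y is the direction in which the jaws open and shut, and the axes are right-handed (so a half turn about x gives the same grasp; the last joint's range is limited). The gripper opens to 85 mm and grips with 20 to 120 N. Pads are 22 mm wide; open, the fingers measure 114 mm over their backs; the gripper's body (76 mm by 85 mm) begins 54 mm behind the grasp point. The pads swing forward as they close: fully open they stand 13 mm farther back than shut.
Start: joints at [1.02, 0.276, 1.505, -0, 1.361, -0.121], TCP at [0.24, 0.523, 0.304] pointing down, gripper open.
Joint ranges: [-2.89, 2.89], [-0.75, 2.08], [0.22, 2.7], [-1.18, 4.32], [0.11, 2.71], [-2.7, 2.7]. Speed limits (rad/s): [2.57, 2.57, 3.14, 3.14, 3.14, 3.14].

INTERFACE

Orientations are given as a 3x3 rotation matrix whose columns are the frame's x, y, z axes.
In Python, from plant import ctrl gives the robot as it stands.
- The arm moves only by the tool move_arm, never from a script. Its argument "targets" is a list of rows, each an object with "travel": the shift along the world's x, y, z in m, a list of three; "delta_rot": the turn, a rotation vector about the world's x, y, z in degrees, a list of three. In form: [{"travel": [x, y, z], "delta_rot": [ax, ay, az]}, ...]. A call has 1 to 5 rows; each row shifts and turns the pose as measured when the row begins; what a row does not reach is not made up. A row lasts 1/12 s, in which the tool goes at most 41.7 mm and 7.16 degrees, less where a joint would pass 70% of its speed; a pose out of reach is approached as far as the arm can. A call is refused whole if a number of a shift passes 0.0417 or a number of a turn 7.16, either way. A call with a gripper value outside its range is refused whole. "claw" is the closure, from -1 (fully open) to 1 (shut), so that 0 is half open, set as the call begins (left out, the last holds). The fingers move at their own pace and stop on an object; the grip force is fixed at half the most. Time passes only in rows, so rows that do not move let the fingers close. It gives the time, the measured TCP pose, the force and the opening at its end, in the units of the state.
- ctrl.read_state(): the state, without advancing time (a new reading comes with each control period).
- ctrl.grab_frame(name): name is "side" or "top"; returns the picture (420x560x3 uint8, red, green, blue); there is no depth.
- ctrl.calibration(name): a dict with "fx", "fy", "cx", "cy" (pixels), "R" (3x3) and "t" (3): a world point X has camera coordinates R X + t. Camera axes: x right, y down, z forward; pixel columns grow to the right and rows downward; lengths in m; the calibration is good to about 2 mm. A picture is of the moment at which its call begins. calibration takes no time and is no camera call.
- ctrl.job_done(): hands the job in, once; it reports no verdict.
The state is a dict: "time_s": time; "joint_pos": joint angles; "dq": joint speeds; "tau": joint torques, N m; "tcp_pos": TCP position; "tool_rot": TCP orientation; "contact_force": force on the tool from outside, world axes, zero at the start; "torque": the same for the moment, N m; "width": finger opening in m.
Only numpy, scipy, OpenCV 4.12 (cv2) and the standard library are available. Lean on these libraries where they do the work, as an engineer would, in place of code of your own. Each camera call takes 0.05 s, during which the arm holds its last target. There are 200 camera calls.

TASK

Draw the tall circuit card straight up out of the black card rack by its top bar, lower it (without dropping it) into the board holder so that it stands upright, bottom edge home in the rail's slot and one side edge in the fixed jaw, and let go of it. Then pinch the sliding arm's round black grip, push the arm against its spring until its pointer is at the long line of the scale and, holding it there, turn the hand so that a finger swings the cam lever fully shut, in line with the rail. Finish while still holding the grip with the arm at that line, the card still standing in both jaws; leave the other cards and tools where they are.

Things in the scene. Friction and masses are not known exactly. Their poses are not given: they have to be found in the camera images.
- card: Tall plug-in circuit card, 0.16 kg: green board 3 thick (x) x 120 wide (y), 92 mm high in all, with an aluminium bar along its top edge, 10 thick x 90 wide, over z 76 to 92: take it by this bar, across its 10 mm. Origin: middle of its bottom edge; z up. Either way round will do. It stands in one of the rack's three slots; the other two cards are only 52 high.
- rack: Black card rack, fixed, 120 (x) x 144 (y) x 52 mm. Three slots along its y, at x = -34, 0 and 34, each 6 wide, floor at z = 10, grooved end walls up to z = 52: a card must rise 45 mm to come clear. Origin: centre of its underside.
- low_card_a: Low circuit card, 120 wide, 52 high, standing in the rack (top at z = 62 mm): leave alone.
- low_card_b: Another low circuit card, like the first: leave alone.
- holder: Board holder, fixed. Steel base x -75 to 50, y -150 to 150, 10 mm thick; on it an aluminium rail along y (x -13.5 to 13.5, top at z = 30) with a slot lengthwise, 7 wide, floor at z = 20, mouth bevelled to 15 wide. Fixed jaw at the -y end, sliding arm at the +y side. Origin: centre of the base's underside; x, y as said, z up; sizes in mm in this frame.
- fixed_jaw (a point): Top of the fixed jaw's groove, at holder (0, -105, 77) mm. Upright groove 7 wide, flared to 18 wide at this top, 10 deep (y -100 to -110, bottom at -110), open upward and towards +y; the upright behind it, 30 wide, y -124 to -110, reaches z = 78.
- seat (a point): Where the middle of the card's bottom edge goes: holder (0, -50, 20) mm, card plane along the holder's y, its edge right in the fixed jaw. Up to 6 mm farther to +y is fine: the arm then pushes it home.
- slide_arm (a joint): Sliding arm's position, m: 0 at its outer stop, where a spring (3 N, friction 1 N) keeps it; grows along holder -y, towards the fixed jaw; 0.045 = pointer at the long line; limit 0.060. Its jaw's groove (7 wide, flared mouth, z 32 to 70, cheeks 10 deep) has its bottom at holder y = 0.057 m less this value: 2 mm off a home card at the line, so it meets the card at 0.047.
- grip_post: Round black grip on top of the sliding arm's upright post: 20 mm diameter, z 66 to 116 mm above the bench, turning freely about its upright axis, which stands at holder x = -30 mm, y = 89 mm less the arm's position. Origin: on the axis at bench height.
- grip (a point): Point on the grip's axis 93 mm above the bench: pinch here. The fingertips should then reach below z = 85, beside the lever's blade, but stay above z = 66, over the lever's ring (31 mm diameter, top at z = 64).
- cam_lever (a joint): Cam lever's angle about the grip's axis, rad: near 0 open, 0.873 (50 degrees) shut; shuts clockwise seen from above. At 0 it points 50 degrees from holder +y towards -x; shut, along holder +y. Takes about 0.15 N m, from half way also drags the arm outward with about 8 N; once shut its cam grips the rail and it stays.
- lever_end (a point): Outer end of the lever's steel blade, 65 mm from the grip's axis, z = 75 mm. The blade stands on edge, 6 to 7 thick, 14 to 48 mm from the axis over z 56 to 92, then to 67 mm over z 59 to 81. To shut it start with the line through both fingers about 20 degrees counter-clockwise of holder x (seen from above) and turn the hand clockwise 65 to 75 degrees: a finger's side pushes the blade.
- long_mark (a point): The long black line right across the bright scale plate on the holder's base, at holder (38, 44, 11) mm; the other lines are short, every 5 mm.
- pointer (a point): Tip of the thin steel pointer on the sliding arm, over the scale; at the line when it has the same holder y as the line.
- screwdriver: Screwdriver lying on the bench, 190 long: leave alone.
- tape_roll: Black roll of tape, 96 across, 19 high: leave alone.
- adapter: Small brass coaxial adapter lying on the bench, 40 long, 15 thick, between rack and holder: leave alone.
- multimeter: Grey multimeter, 165 x 82 x 34, at the back: leave alone.
- spray_can: Spray can, 52 across, 150 high, at the back: leave alone.
- pliers: Pliers lying at the back: leave alone.
Not all that is in view belongs to the job. Leave any purple look-alike of the card alone.

How it is judged:
On the way, in this order (a step that is already met when the one before it is completed fails the run):
1. the tall card is drawn up clear of the rack's slots (z of card in the frame of rack above 0.055 m and contact force between the fingers and card above 0.5 N), for 0.1 s.
2. the card stands in the holder's slot and fixed jaw and is let go (x of card in the frame of holder between -0.005 and 0.005 m and y of card in the frame of holder between -0.056 and -0.041 m and z of card in the frame of holder between 0.016 and 0.024 m and angle between card's own z axis and vertical below 0.09 rad and angle between the y axis of card and the y axis of holder, either way round below 0.09 rad and contact force between the fingers and card below 0.3 N), for 0.2 s.
3. the arm is held by its grip at the long line, the lever still open (value of joint slide_arm between 0.041 and 0.049 m and contact force between the fingers and grip_post above 3 N and horizontal distance between the grasp point and grip below 0.02 m and value of joint cam_lever below 0.35 rad), for 0.2 s.
At the end, for the whole second after the job is handed in: Card upright in the holder (within 5 mm of the slot's middle, 7 mm along it, home within 4 mm of the slot's floor, within 5 degrees), not touched by the fingers; arm within 4 mm of the long line; lever within 4 degrees of shut; the grip still pinched between the fingers; all at rest (x of card in the frame of holder between -0.005 and 0.005 m and y of card in the frame of holder between -0.056 and -0.043 m and z of card in the frame of holder between 0.016 and 0.024 m and angle between card's own z axis and vertical below 0.09 rad and angle between the y axis of card and the y axis of holder, either way round below 0.09 rad and contact force between the fingers and card below 0.3 N and value of joint slide_arm between 0.041 and 0.049 m and contact force between the fingers and grip_post above 3 N and horizontal distance between the grasp point and grip below 0.02 m and value of joint cam_lever above 0.8 rad and velocity of joint slide_arm between -0.01 and 0.01 m/s and linear speed of card below 0.02 m/s); the arm keeps its last pose, push and grip.
It fails at once if the lever is swung shut while the arm is not held at the long line (within 6 mm) (value of joint cam_lever above 0.6 rad and (value of joint slide_arm below 0.039 m or value of joint slide_arm above 0.051 m or contact force between the fingers and grip_post below 0.5 N)).
It fails at once if the card is dropped (contact force between the fingers and card below 0.05 N and linear speed of card above 0.5 m/s).
It fails at once if another card, tool or other thing on the bench is moved by more than 30 mm (distance of any of low_card_a, low_card_b, screwdriver, tape_roll, adapter, multimeter, spray_can, pliers from where it was at the start of the episode above 0.03 m).
It also fails if it takes over 54 s, if anything falls off the work surface, if the arm or the gripper's body presses on something with over 40 N, if the wrist force passes 120 N, or if a joint passes its speed limit or range.

## Working session

There is one attempt and no reset: what is moved stays moved. The work goes in short steps, Python scripts to look and compute and a tool call to move; the robot and the scene stay as the last step left them, time stands still between calls to the robot, and variables do not carry over. Pictures are saved under pics/ and viewed, about 8 in all and at most 12, crops included, and the job is handed in when it is done.

Besides the shell and the picture viewer there is one more tool, called after "Request:" as name(argument=value, ...), one argument or row to a line, values as JSON. move_arm: Moves the arm, as the interface text tells. Its arguments: {"type":"object","properties":{"targets":{"type":"array"},"claw":{"type":"number"}},"required":["targets"]}

```bash
mkdir -p pics; ls; cat > h.py <<'E'
import numpy as np, cv2
from plant import ctrl
def shot(name, fn):
    im=ctrl.grab_frame(name); cv2.imwrite('pics/'+fn, im[:,:,::-1]); return im
def ray(name,u,v):
    c=ctrl.calibration(name); R=np.array(c['R']); t=np.array(c['t'])
    d=R.T@np.array([(u-c['cx'])/c['fx'],(v-c['cy'])/c['fy'],1.]); return -R.T@t, d
def plane(name,u,v,z):
    o,d=ray(name,u,v); return o+d*(z-o[2])/d[2]
def proj(name,X):
    c=ctrl.calibration(name); p=np.array(c['R'])@np.array(X)+np.array(c['t']); return c['fx']*p[0]/p[2]+c['cx'],c['fy']*p[1]/p[2]+c['cy']
def tri(uv1,uv2,n1='top',n2='side'):
    o1,d1=ray(n1,*uv1);o2,d2=ray(n2,*uv2)
    s=np.linalg.lstsq(np.c_[d1,-d2],o2-o1,rcond=None)[0]
    a=o1+s[0]*d1;b=o2+s[1]*d2
    return (a+b)/2,np.linalg.norm(a-b)
E
python3 - <<'E'
from h import *
a=shot('top','top0.png');b=shot('side','side0.png')
for n in('top','side'):
    c=ctrl.calibration(n);print(n,c['fx'],c['cx'],c['cy'],-np.array(c['R']).T@np.array(c['t']),np.round(c['R'],3).tolist())
s=ctrl.read_state();print(s['time_s'],s['tcp_pos'],s['tool_rot'],s['width'],s['contact_force'])
E
```

```text
pics
top 379.4841238632699 283.40697893333993 208.22897011883038 [0.49578441 0.04630327 1.01463015] [[0.002, -1.0, 0.012], [-0.998, -0.003, -0.064], [0.064, -0.012, -0.998]]
side 402.7566904225196 280.4867318901431 207.2265352033642 [ 0.34662598 -0.66953227  0.80042083] [[0.956, -0.292, -0.006], [-0.206, -0.661, -0.722], [0.206, 0.692, -0.692]]
0.1 [0.23940984 0.52239374 0.30311974] [[-8.71233152e-04  4.16687892e-01  9.09049197e-01]
 [-1.41486622e-03  9.09048118e-01 -4.16688753e-01]
 [-9.99998620e-01 -1.64921606e-03 -2.02435235e-04]] 0.08551613530904127 [ 0.25631582 -0.31400717  0.40781053]
```

View pics/top0.png

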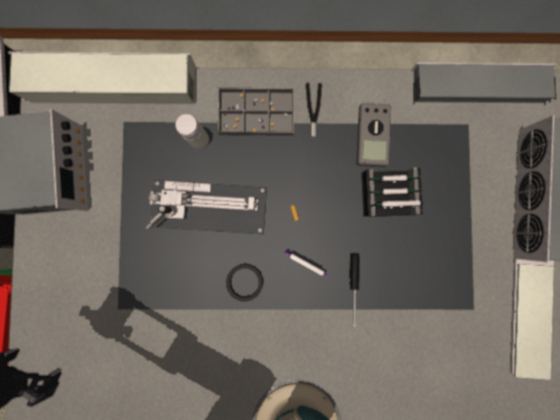

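View pics/side0.png

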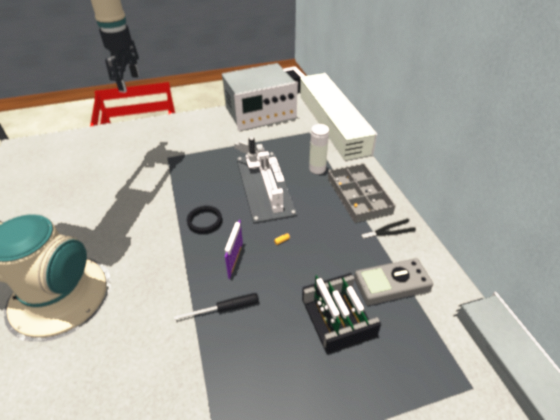

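Top view: the rack is at about (393,192) and the holder at (208,208), with the grip and lever at its left end near (165,212). Card candidates in the top view are the rack bars at (395,178), (395,191) and (400,204), plus the purple look-alike at (306,262), which is excluded. The bar at (400,204) looks tallest, so I'll check it in a close crop.

```bash
python3 - <<'E'
import cv2,numpy as np
t=cv2.imread('pics/top0.png');s=cv2.imread('pics/side0.png')
def c(i,x,y,w,h): return cv2.resize(i[y:y+h,x:x+w],(400,300),interpolation=cv2.INTER_CUBIC)
m=np.vstack([np.hstack([c(t,353,157,80,60),c(s,290,265,100,75+10)]),np.hstack([c(t,140,165,140,80+25),c(s,230,130,80,60+30)])])
cv2.imwrite('pics/crop0.png',m)
E
```

```text
(no output)
```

View pics/crop0.png

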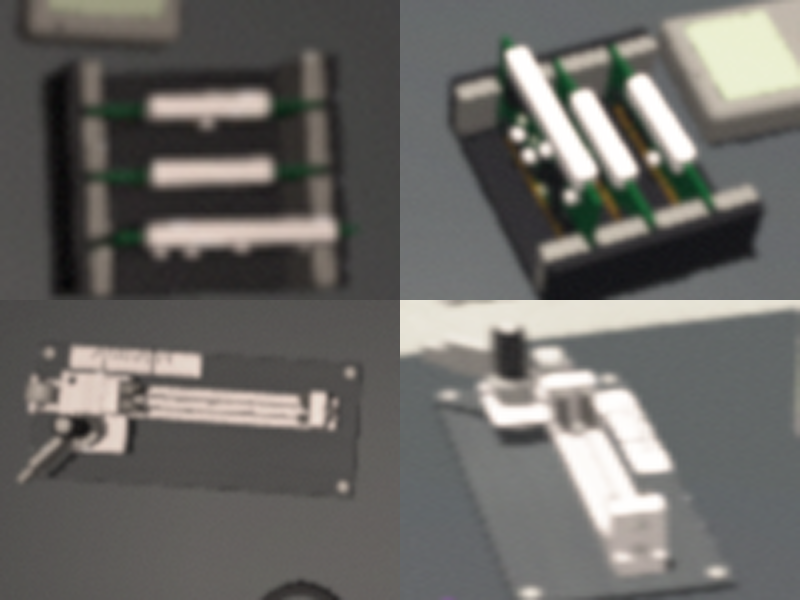

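```bash
python3 - <<'E'
from h import *
t=cv2.imread('pics/top0.png');s=cv2.imread('pics/side0.png')
def blobs(im,x,y,w,h,th,mn=3,k=4):
    g=cv2.resize(cv2.cvtColor(im,cv2.COLOR_BGR2GRAY)[y:y+h,x:x+w],None,fx=k,fy=k,interpolation=cv2.INTER_CUBIC)
    n,l,st,ce=cv2.connectedComponentsWithStats((g>th).astype('uint8'))
    for i in range(1,n):
        if st[i,4]<mn*k*k: continue
        c=cv2.findContours((l==i).astype('uint8'),0,1)[0][0]
        (cx,cy),wh,a=cv2.minAreaRect(c);bp=(cv2.boxPoints(((cx,cy),wh,a))+.5)/k-.5+[x,y]
        print(np.round((ce[i]+.5)/k-.5+[x,y],2),st[i,4]/k/k,np.round(bp,1).tolist())
for a in [(t,355,160,75,60,150),(s,300,265,85,70,190),(t,140,170,135,75,130)]: print('--');blobs(*a)
print('--');blobs(s,235,125,80,100,150)
E
```

```text
--
[394.79 177.61] 87.375 [[382.8, 176.2], [405.8, 174.9], [406.0, 179.2], [383.0, 180.5]]
[394.71 190.86] 86.6875 [[383.3, 189.2], [406.6, 188.6], [406.7, 192.6], [383.4, 193.2]]
[400.41 203.04] 150.5625 [[382.3, 201.3], [419.3, 200.0], [419.5, 205.0], [382.5, 206.3]]
--
[374.15 279.69] 486.75 [[359.4, 271.2], [383.0, 265.7], [388.6, 290.3], [365.1, 295.7]]
[327.3 296.6] 244.25 [[315.3, 279.5], [321.5, 276.4], [340.0, 313.3], [333.8, 316.4]]
[354.98 298.13] 155.1875 [[345.6, 287.7], [351.0, 284.7], [364.3, 308.4], [358.9, 311.4]]
[340.49 302.69] 153.6875 [[331.6, 291.8], [337.0, 289.0], [349.4, 313.3], [344.0, 316.1]]
[319.04 302.46] 5.5625 [[317.9, 301.1], [320.1, 301.1], [320.1, 303.9], [317.9, 303.9]]
[326.03 306.69] 6.0625 [[324.9, 305.4], [327.1, 305.4], [327.1, 308.1], [324.9, 308.1]]
[321.85 308.44] 4.875 [[320.9, 307.1], [322.9, 307.1], [322.9, 309.6], [320.9, 309.6]]
[352.92 309.27] 3.9375 [[351.5, 309.2], [352.9, 307.9], [354.4, 309.4], [353.0, 310.8]]
--
[178.71 194.79] 879.6875 [[153.5, 216.6], [155.8, 179.8], [210.4, 183.3], [208.1, 220.1]]
[156.82 183.02] 5.125 [[155.6
[... 586 characters left out ...]
2 225.65] 3.75 [[146.5, 226.5], [149.0, 224.0], [149.7, 224.8], [147.2, 227.3]]
[259.49 229.81] 8.375 [[258.1, 228.1], [260.9, 228.1], [260.9, 231.4], [258.1, 231.4]]
--
[274.45 134.86] 1247.0625 [[234.6, 124.6], [314.4, 124.6], [314.4, 172.1], [234.6, 172.1]]
[269.05 176.12] 1106.0 [[240.3, 153.2], [265.6, 138.8], [300.2, 200.0], [274.9, 214.3]]
[239.34 158.05] 8.5625 [[237.6, 156.6], [240.9, 156.6], [240.9, 159.4], [237.6, 159.4]]
[292.82 211.09] 12.5 [[290.9, 209.4], [294.9, 209.4], [294.9, 212.9], [290.9, 212.9]]
[255.64 217.42] 15.0625 [[252.8, 217.5], [255.8, 214.5], [258.6, 217.4], [255.6, 220.4]]
[237.07 222.88] 16.6875 [[234.6, 221.1], [239.6, 221.1], [239.6, 224.4], [234.6, 224.4]]
```

```bash
python3 - <<'E'
from h import *
# screws at z~.011
A=plane('top',156.82,183.02,.011);B=plane('top',262.04,189.98,.011);C=plane('top',259.49,229.81,.011)
print('screws top',A,B,C,np.linalg.norm(A-B),np.linalg.norm(B-C))
print('tri',tri((262.04,189.98),(292.82,211.09)),tri((259.49,229.81),(255.64,217.42)))
D=plane('side',239.34,158.05,.011);print('4th side',D, 'B,C side',plane('side',292.82,211.09,.011),plane('side',255.64,217.42,.011))
yv=A-B;print('yaw of y', np.degrees(np.arctan2(-yv[0],yv[1])), 'xaxis', np.degrees(np.arctan2(*(B-C)[1::-1])))
# bars
for z in(.102,):
  L=plane('top',382.4,203.8,z);R=plane('top',419.4,202.5,z);M=plane('top',400.9,203.1,z)
  print('bar',L,R,M,np.linalg.norm(L-R),np.degrees(np.arctan2(-(L-R)[0],(L-R)[1])))
print('bar tri mid',tri((400.41,203.04),(327.3,296.6)))
print('bar tri L',tri((382.4,203.8),(318.4,278)),'R',tri((419.4,202.5),(337,314.8)))
for u in ((382.9,178.3),(405.9,177),(383.3,191.2),(406.6,190.6)): print('low',plane('top',*u,.062))
print('grip',plane('top',162.8,208.7,.116),plane('top',161.38,208.21,.116))
E
```

```text
screws top [0.62615505 0.36983766 0.011     ] [0.60854173 0.09099449 0.011     ] [0.50288084 0.09713178 0.011     ] 0.2793988936543549 0.10583897508621315
tri (array([0.60857523, 0.09070439, 0.01499229]), np.float64(0.0009850688536552096)) (array([0.50325238, 0.0968082 , 0.01572072]), np.float64(0.0008272825066324565))
4th side [0.52168194 0.38056619 0.011     ] B,C side [0.61040198 0.09450069 0.011     ] [0.50460172 0.10133214 0.011     ]
yaw of y -3.6143258169650334 xaxis -3.3242781473670977
bar [ 0.56567926 -0.20428571  0.102     ] [ 0.56909806 -0.29427969  0.102     ] [ 0.56750887 -0.24925285  0.102     ] 0.09005890138785712 2.1755749017414145
bar tri mid (array([ 0.56883462, -0.24915403,  0.0995709 ]), np.float64(0.00204943437001112))
bar tri L (array([ 0.56643405, -0.2038246 ,  0.10470253]), np.float64(0.001982815461481178)) R (array([ 0.57044837, -0.29488078,  0.10154552]), np.float64(0.002720451571898744))
low [ 0.63361512 -0.21749967  0.062     ]
low [ 0.63715776 -0.27614247  0.062     ]
low [ 0.60073228 -0.21802685  0.062     ]
low [ 0.60245524 -0.27727182  0.062     ]
grip [0.55148759 0.32049439 0.116     ] [0.55263891 0.32386386 0.116     ]
```

Choice: the bar nearest the robot at top (400,203) and side (327,297). It is about 90 mm long and its top triangulates to about 0.10 m, against 60 mm bars at about 0.06 m on the low cards. The bar centre is (0.5675, -0.249) with yaw +2.2°. The holder origin is (0.577, 0.233) with yaw -3.5°, and the grip position agrees with that.

Request:
move_arm(
  targets=[
    {"travel": [0.0155, -0.0365, -0.002], "delta_rot": [0, 0, -7]},
    {"travel": [0.0155, -0.0365, -0.002], "delta_rot": [0, 0, -7]},
    {"travel": [0.0155, -0.0365, -0.002], "delta_rot": [0, 0, -7]},
    {"travel": [0.0155, -0.0365, -0.002], "delta_rot": [0, 0, -7]},
    {"travel": [0.0155, -0.0365, -0.002], "delta_rot": [0, 0, -7]},
  ],
  claw=-0.2,
)

```text
time_s: 0.52
tcp_pos: [0.3155, 0.3406, 0.2898]
tool_rot: [[-0.002, 0.868, 0.496], [0.002, 0.496, -0.868], [-1.0, -0.001, -0.003]]
contact_force: [1.6, 0.1, -0.1]
width: 0.0516
```

Request:
move_arm(
  targets=[
    {"travel": [0.0155, -0.0365, -0.002], "delta_rot": [0, 0, -7]},
    {"travel": [0.0155, -0.0365, -0.002], "delta_rot": [0, 0, -7]},
    {"travel": [0.0155, -0.0365, -0.002], "delta_rot": [0, 0, -7]},
    {"travel": [0.0155, -0.0365, -0.002], "delta_rot": [0, 0, -7]},
    {"travel": [0.0155, -0.0365, -0.002], "delta_rot": [0, 0, 0]},
  ],
)

```text
time_s: 0.93
tcp_pos: [0.3928, 0.1488, 0.2782]
tool_rot: [[-0.002, 1.0, 0.015], [0.002, 0.015, -1.0], [-1.0, -0.002, -0.002]]
contact_force: [1.0, 0.3, -0.5]
width: 0.0513
```

Request:
move_arm(
  targets=[
    {"travel": [0.0155, -0.0365, -0.002], "delta_rot": [0, 0, 0]},
    {"travel": [0.0155, -0.0365, -0.002], "delta_rot": [0, 0, 0]},
    {"travel": [0.0155, -0.0365, -0.002], "delta_rot": [0, 0, 0]},
    {"travel": [0.0155, -0.0365, -0.002], "delta_rot": [0, 0, 0]},
    {"travel": [0.0155, -0.0365, -0.002], "delta_rot": [0, 0, 0]},
  ],
)

```text
time_s: 1.35
tcp_pos: [0.4702, -0.0437, 0.2671]
tool_rot: [[-0.003, 1.0, 0.013], [0.004, 0.013, -1.0], [-1.0, -0.003, -0.004]]
contact_force: [0.2, 1.4, -0.3]
width: 0.0512
```

Request:
move_arm(
  targets=[
    {"travel": [0.0162, -0.034, -0.006], "delta_rot": [0, 0, 0.5]},
    {"travel": [0.0162, -0.034, -0.006], "delta_rot": [0, 0, 0.5]},
    {"travel": [0.0162, -0.034, -0.006], "delta_rot": [0, 0, 0.4]},
    {"travel": [0.0162, -0.034, -0.006], "delta_rot": [0, 0, 0]},
    {"travel": [0.0162, -0.034, -0.006], "delta_rot": [0, 0, 0]},
  ],
)

```text
time_s: 1.77
tcp_pos: [0.5524, -0.2243, 0.2351]
tool_rot: [[-0.003, 0.999, 0.034], [0.005, 0.034, -0.999], [-1.0, -0.003, -0.005]]
contact_force: [0.9, 0.0, -0.1]
width: 0.0517
```

Request:
move_arm(
  targets=[
    {"travel": [0.0162, -0.034, -0.005], "delta_rot": [0, 0, 0]},
    {"travel": [0, 0, 0], "delta_rot": [0, 0, 0]},
    {"travel": [0, 0, 0], "delta_rot": [0, 0, 0]},
  ],
)

```text
time_s: 2.02
tcp_pos: [0.5711, -0.2684, 0.2252]
tool_rot: [[-0.005, 1.0, 0.027], [0.003, 0.027, -1.0], [-1.0, -0.005, -0.004]]
contact_force: [-0.9, 0.5, 0.0]
width: 0.0511
```

```bash
python3 - <<'E'
from h import *
s=shot('side','s1.png');t=shot('top','t1.png')
st=ctrl.read_state();print(st['tcp_pos'],np.round(st['tool_rot'],4).tolist(),st['contact_force'],st['time_s'])
cc=lambda i,x,y,w,h:cv2.resize(i[y:y+h,x:x+w,::-1],(400,400),interpolation=cv2.INTER_CUBIC)
cv2.imwrite('pics/c1.png',np.hstack([cc(s,270,220,110,110),cc(t,340,140,110,110)]))
E
```

```text
[ 0.57073949 -0.26718569  0.22567621] [[-0.0046, 0.9996, 0.029], [0.0027, 0.0291, -0.9996], [-1.0, -0.0045, -0.0028]] [-0.18663012  0.66557192  0.42502974] 2.1167
```

View pics/c1.png

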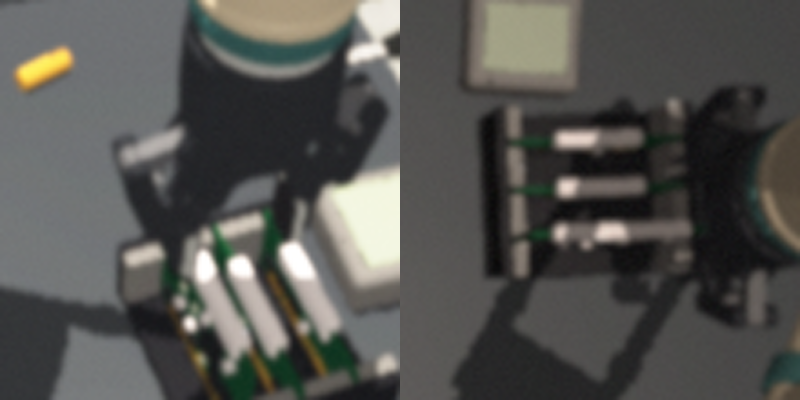

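Request:
move_arm(
  targets=[
    {"travel": [-0.003, 0.018, 0], "delta_rot": [0, 0.2, 0.5]},
    {"travel": [0, 0, -0.02], "delta_rot": [0, 0, 0]},
    {"travel": [0, 0, 0], "delta_rot": [0, 0, 0]},
    {"travel": [0, 0, 0], "delta_rot": [0, 0, 0]},
  ],
)

```text
time_s: 2.45
tcp_pos: [0.5658, -0.2418, 0.2073]
tool_rot: [[-0.008, 0.999, 0.042], [0.005, 0.042, -0.999], [-1.0, -0.008, -0.005]]
contact_force: [0.3, 0.5, 0.1]
width: 0.0511
```

Request:
move_arm(
  targets=[
    {"travel": [0.0015, -0.006, -0.015], "delta_rot": [-0.2, -0.4, -0.1]},
    {"travel": [0, 0, -0.014], "delta_rot": [0, 0, 0]},
    {"travel": [0, 0, -0.012], "delta_rot": [0, 0, 0]},
    {"travel": [0, 0, 0], "delta_rot": [0, 0, 0]},
  ],
)

```text
time_s: 2.78
tcp_pos: [0.5675, -0.2426, 0.1711]
tool_rot: [[0.004, 0.999, 0.046], [-0.0, 0.046, -0.999], [-1.0, 0.004, 0.001]]
contact_force: [0.2, -0.1, -0.4]
width: 0.0513
```

Request:
move_arm(
  targets=[
    {"travel": [0, -0.006, -0.012], "delta_rot": [0, 0.1, -0.3]},
    {"travel": [0, 0, -0.006], "delta_rot": [0, 0, 0]},
    {"travel": [0, 0, 0], "delta_rot": [0, 0, 0]},
    {"travel": [0, 0, 0], "delta_rot": [0, 0, 0]},
  ],
)

```text
time_s: 3.12
tcp_pos: [0.5684, -0.2476, 0.1553]
tool_rot: [[0.006, 0.999, 0.043], [-0.002, 0.043, -0.999], [-1.0, 0.006, 0.003]]
contact_force: [-0.1, -0.3, 0.1]
width: 0.0513
```

Request:
move_arm(
  targets=[
    {"travel": [-0.001, -0.001, -0.006], "delta_rot": [0, 0.3, 0]},
    {"travel": [0, 0, 0], "delta_rot": [0, 0, 0]},
    {"travel": [0, 0, 0], "delta_rot": [0, 0, 0]},
  ],
)

```text
time_s: 3.37
tcp_pos: [0.5679, -0.2491, 0.1499]
tool_rot: [[0.002, 0.999, 0.042], [-0.003, 0.042, -0.999], [-1.0, 0.002, 0.003]]
contact_force: [0.4, 0.3, 0.1]
width: 0.0511
```

Request:
move_arm(
  targets=[
    {"travel": [0, 0, 0], "delta_rot": [0, 0, 0]},
    {"travel": [0, 0, 0], "delta_rot": [0, 0, 0]},
    {"travel": [0, 0, 0], "delta_rot": [0, 0, 0]},
    {"travel": [0, 0, 0], "delta_rot": [0, 0, 0]},
    {"travel": [0, 0, 0], "delta_rot": [0, 0, 0]},
  ],
  claw=1,
)

```text
time_s: 3.78
tcp_pos: [0.5683, -0.2495, 0.1505]
tool_rot: [[0.004, 0.999, 0.042], [-0.004, 0.042, -0.999], [-1.0, 0.003, 0.004]]
contact_force: [-0.3, -0.8, -1.9]
width: 0.0088
```

Request:
move_arm(
  targets=[
    {"travel": [0, 0, 0], "delta_rot": [0, 0, 0]},
  ],
)

```text
time_s: 3.87
tcp_pos: [0.5683, -0.2494, 0.1505]
tool_rot: [[0.003, 0.999, 0.042], [-0.004, 0.042, -0.999], [-1.0, 0.003, 0.004]]
contact_force: [0.9, 0.4, -0.2]
width: 0.0086
```

Request:
move_arm(
  targets=[
    {"travel": [0, 0, 0.012], "delta_rot": [0, 0, 0]},
    {"travel": [0, 0, 0.015], "delta_rot": [0, 0, 0]},
    {"travel": [0, 0, 0.015], "delta_rot": [0, 0, 0]},
    {"travel": [0, 0, 0.015], "delta_rot": [0, 0, 0]},
    {"travel": [0, 0, 0.015], "delta_rot": [0, 0, 0]},
  ],
)

```text
time_s: 4.28
tcp_pos: [0.5669, -0.2477, 0.2188]
tool_rot: [[-0.004, 0.999, 0.041], [0.003, 0.041, -0.999], [-1.0, -0.003, -0.003]]
contact_force: [-0.6, -0.3, -2.2]
width: 0.0085
```

Request:
move_arm(
  targets=[
    {"travel": [0, 0, 0.01], "delta_rot": [0, 0, 0]},
    {"travel": [0, 0, 0.005], "delta_rot": [0, 0, 0]},
    {"travel": [0, 0, 0], "delta_rot": [0, 0, 0]},
  ],
)

```text
time_s: 4.53
tcp_pos: [0.5676, -0.2481, 0.2372]
tool_rot: [[0.0, 0.999, 0.041], [0.001, 0.041, -0.999], [-1.0, 0.0, -0.001]]
contact_force: [0.4, -0.5, -0.7]
width: 0.0088
```

Request:
move_arm(
  targets=[
    {"travel": [0, 0.015, 0.003], "delta_rot": [0, 0, 0]},
    {"travel": [0.001, 0.034, 0.002], "delta_rot": [0, 0, -1]},
    {"travel": [0.001, 0.034, 0], "delta_rot": [0, 0, -1]},
    {"travel": [0.001, 0.034, 0], "delta_rot": [0, 0, -1]},
    {"travel": [0.001, 0.034, 0], "delta_rot": [0, 0, -1]},
  ],
)

```text
time_s: 4.95
tcp_pos: [0.5696, -0.0962, 0.2385]
tool_rot: [[-0.005, 0.999, -0.043], [0.0, -0.043, -0.999], [-1.0, -0.005, -0.0]]
contact_force: [1.6, 0.6, -1.5]
width: 0.009
```

Request:
move_arm(
  targets=[
    {"travel": [0.001, 0.034, 0], "delta_rot": [0, 0, -0.8]},
    {"travel": [0.001, 0.034, 0], "delta_rot": [0, 0, -0.5]},
    {"travel": [0, 0.034, 0], "delta_rot": [0, 0, 0]},
    {"travel": [0, 0.034, 0], "delta_rot": [0, 0, 0]},
    {"travel": [0, 0.034, 0], "delta_rot": [0, 0, 0]},
  ],
)

```text
time_s: 5.37
tcp_pos: [0.5656, 0.0866, 0.2341]
tool_rot: [[-0.015, 0.998, -0.069], [0.004, -0.069, -0.998], [-1.0, -0.015, -0.003]]
contact_force: [1.0, -0.7, -1.9]
width: 0.0086
```

Request:
move_arm(
  targets=[
    {"travel": [0, 0.034, 0], "delta_rot": [0, 0, 0]},
    {"travel": [0, 0.025, 0], "delta_rot": [0, 0, 0]},
    {"travel": [0, 0.01, 0], "delta_rot": [0, 0, 0]},
    {"travel": [0, 0, 0], "delta_rot": [0, 0, 0]},
    {"travel": [0, 0, 0], "delta_rot": [0, 0, 0]},
  ],
)

```text
time_s: 5.78
tcp_pos: [0.5587, 0.1694, 0.2299]
tool_rot: [[-0.025, 0.998, -0.059], [0.008, -0.058, -0.998], [-1.0, -0.026, -0.006]]
contact_force: [-0.1, -0.3, -1.9]
width: 0.0089
```

Request:
move_arm(
  targets=[
    {"travel": [0.008, 0.008, 0.006], "delta_rot": [-0.4, -1.3, 0]},
    {"travel": [0.004, 0.005, 0.002], "delta_rot": [0, 0, 0]},
    {"travel": [0, 0, 0], "delta_rot": [0, 0, 0]},
    {"travel": [0, 0, 0], "delta_rot": [0, 0, 0]},
  ],
)

```text
time_s: 6.12
tcp_pos: [0.572, 0.1796, 0.2382]
tool_rot: [[-0.001, 0.998, -0.063], [-0.002, -0.063, -0.998], [-1.0, -0.001, 0.002]]
contact_force: [0.3, -0.6, -0.9]
width: 0.0087
```

```bash
python3 - <<'E'
from h import *
s=shot('side','s2.png');t=shot('top','t2.png')
st=ctrl.read_state();print(st['tcp_pos'],np.round(st['tool_rot'],4).tolist(),st['contact_force'],st['time_s'])
cv2.imwrite('pics/c2.png',np.hstack([cv2.resize(s[80:240,200:360,::-1],(480,480),interpolation=cv2.INTER_CUBIC),cv2.resize(t[160:260,130:270-30,::-1],(320,291))[:,:].repeat(1,0) if 0 else cv2.copyMakeBorder(cv2.resize(t[165:240,180:280,::-1],(320,240),interpolation=cv2.INTER_CUBIC),0,240,0,0,0)]))
E
```

```text
[0.57179794 0.17951073 0.23805298] [[-0.0016, 0.998, -0.0629], [-0.0022, -0.0629, -0.998], [-1.0, -0.0015, 0.0023]] [ 0.16677897 -0.48055357 -1.4322087 ] 6.2167
```

View pics/c2.png

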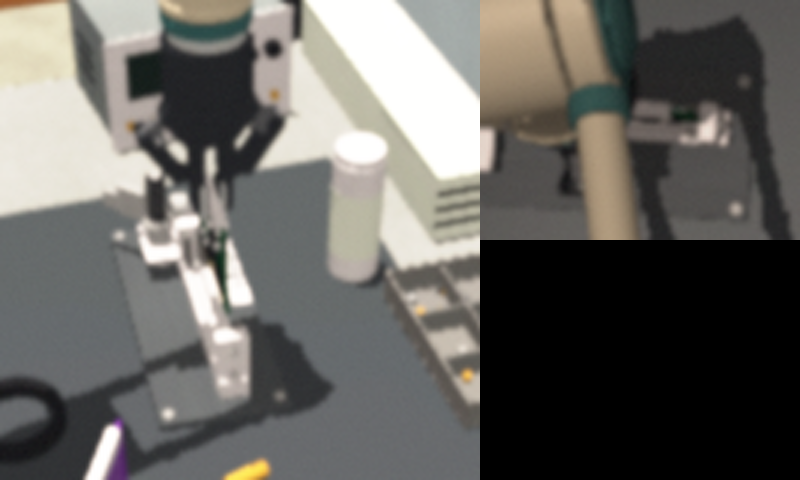

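```bash
python3 - <<'E'
from h import *
st=ctrl.read_state();p=np.array(st['tcp_pos']);R=np.array(st['tool_rot'])
yc=-R[:,2]; yc=yc if yc[1]>0 else -yc
bt=p[2]-.0485; g=np.array([p[0],p[1],bt])-R[:,0]*0
cardpts=[g-yc*.045+s*R[:,1]*.005 for s in(-1,1)]+[g-yc*.06-[0,0,.016],g-yc*.06-[0,0,.092]]
a=np.radians(-3.5);H=np.array([[np.cos(a),-np.sin(a)],[np.sin(a),np.cos(a)]]);O=np.array([.577,.2327])
h=lambda x,y,z:np.r_[O+H@[x,y],z]
hp=[h(-.015,-.124,.078),h(.015,-.124,.078),h(.015,-.11,.078),h(-.015,-.11,.078),h(-.0035,-.1,.078),h(.0035,-.1,.078),h(-.0135,-.1,.03)]
out=[]
for n,f,(x,y,w,hh) in (('top','t2.png',(215,180,50,40)),('side','s2.png',(250,140,50,80))):
    im=cv2.imread('pics/'+f);k=8 if n=='top' else 7
    c=cv2.resize(im[y:y+hh,x:x+w],None,fx=k,fy=k,interpolation=cv2.INTER_CUBIC)
    for P,col in [(q,(0,0,255)) for q in cardpts]+[(q,(255,200,0)) for q in hp]:
        u,v=proj(n,P);cv2.circle(c,(int((u-x+.5)*k),int((v-y+.5)*k)),3,col,1)
    out.append(c)
H=max(o.shape[0] for o in out)
cv2.imwrite('pics/c3.png',np.hstack([cv2.copyMakeBorder(o,0,H-o.shape[0],0,0,0) for o in out]))
E
```

```text
(no output)
```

View pics/c3.png

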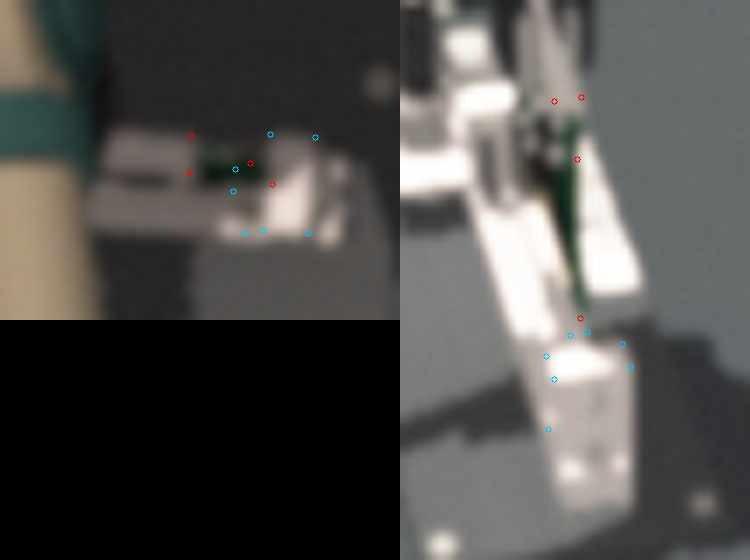

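The top view shows the bar end and green edge 2–4 mm further to -y than the tool pose implies. The jaw outline matches the prediction to about 1 mm. I'll therefore aim the tool at holder y -44.5.

Request:
move_arm(
  targets=[
    {"travel": [0.001, 0.004, 0], "delta_rot": [0, 0, 0.1]},
    {"travel": [0.001, 0.003, -0.006], "delta_rot": [0, 0, 0]},
    {"travel": [0, 0, -0.006], "delta_rot": [0, 0, 0]},
    {"travel": [0, 0, 0], "delta_rot": [0, 0, 0]},
  ],
)

```text
time_s: 6.55
tcp_pos: [0.5741, 0.1855, 0.2251]
tool_rot: [[-0.002, 0.998, -0.064], [-0.002, -0.064, -0.998], [-1.0, -0.002, 0.002]]
contact_force: [-0.3, -0.2, -2.3]
width: 0.0089
```

Request:
move_arm(
  targets=[
    {"travel": [0, 0.0025, 0], "delta_rot": [0, 0, 0]},
    {"travel": [0, 0, -0.006], "delta_rot": [0, 0, 0]},
    {"travel": [0, 0, -0.006], "delta_rot": [0, 0, 0]},
    {"travel": [0, 0, -0.006], "delta_rot": [0, 0, 0]},
    {"travel": [0, 0, 0], "delta_rot": [0, 0, 0]},
  ],
)

```text
time_s: 6.97
tcp_pos: [0.5734, 0.1882, 0.2041]
tool_rot: [[-0.004, 0.998, -0.063], [-0.003, -0.063, -0.998], [-1.0, -0.004, 0.003]]
contact_force: [-0.7, -0.9, -2.2]
width: 0.0088
```

Request:
move_arm(
  targets=[
    {"travel": [0.0006, 0, -0.006], "delta_rot": [0.15, -0.2, 0]},
    {"travel": [0, 0, -0.006], "delta_rot": [0, 0, 0]},
    {"travel": [0, 0, -0.006], "delta_rot": [0, 0, 0]},
    {"travel": [0, 0, -0.004], "delta_rot": [0, 0, 0]},
    {"travel": [0, 0, 0], "delta_rot": [0, 0, 0]},
  ],
)

```text
time_s: 7.38
tcp_pos: [0.5738, 0.188, 0.179]
tool_rot: [[-0.001, 0.998, -0.063], [-0.0, -0.063, -0.998], [-1.0, -0.001, 0.0]]
contact_force: [0.4, -0.8, -1.4]
width: 0.0084
```

Card bottom is now at about 0.0385 m, just above the rail mouth. I'll continue gently.

Request:
move_arm(
  targets=[
    {"travel": [0, 0, -0.005], "delta_rot": [0, 0, 0]},
    {"travel": [0, 0, -0.004], "delta_rot": [0, 0, 0]},
    {"travel": [0, 0, 0], "delta_rot": [0, 0, 0]},
  ],
)

```text
time_s: 7.63
tcp_pos: [0.5739, 0.188, 0.1691]
tool_rot: [[-0.001, 0.998, -0.064], [-0.0, -0.064, -0.998], [-1.0, -0.001, 0.0]]
contact_force: [1.4, -0.8, -1.5]
width: 0.0087
```

Request:
move_arm(
  targets=[
    {"travel": [0, 0, -0.003], "delta_rot": [0, 0, 0]},
    {"travel": [0, 0, -0.002], "delta_rot": [0, 0, 0]},
    {"travel": [0, 0, 0], "delta_rot": [0, 0, 0]},
  ],
)

```text
time_s: 7.88
tcp_pos: [0.5741, 0.188, 0.1637]
tool_rot: [[-0.001, 0.998, -0.064], [-0.0, -0.064, -0.998], [-1.0, -0.001, 0.0]]
contact_force: [0.1, 0.3, -1.9]
width: 0.0089
```

Request:
move_arm(
  targets=[
    {"travel": [0, 0, -0.002], "delta_rot": [0, 0, 0]},
    {"travel": [0, 0, -0.002], "delta_rot": [0, 0, 0]},
    {"travel": [0, 0, 0], "delta_rot": [0, 0, 0]},
  ],
)

```text
time_s: 8.13
tcp_pos: [0.5748, 0.1883, 0.1606]
tool_rot: [[0.002, 0.998, -0.064], [0.0, -0.064, -0.998], [-1.0, 0.002, -0.001]]
contact_force: [-0.2, -0.4, -1.6]
width: 0.0089
```

Request:
move_arm(
  targets=[
    {"travel": [0, 0, -0.002], "delta_rot": [0, 0, 0]},
    {"travel": [0, 0, -0.0015], "delta_rot": [0, 0, 0]},
  ],
)

```text
time_s: 8.3
tcp_pos: [0.5753, 0.1886, 0.1604]
tool_rot: [[0.004, 0.998, -0.063], [0.001, -0.063, -0.998], [-1.0, 0.004, -0.001]]
contact_force: [-3.3, -0.4, 8.5]
width: 0.0088
```

Request:
move_arm(
  targets=[
    {"travel": [0, 0, -0.0015], "delta_rot": [0, 0, 0]},
    {"travel": [0, 0, 0], "delta_rot": [0, 0, 0]},
  ],
)

```text
time_s: 8.47
tcp_pos: [0.575, 0.1886, 0.161]
tool_rot: [[0.005, 0.998, -0.063], [0.001, -0.063, -0.998], [-1.0, 0.005, -0.001]]
contact_force: [0.8, 1.0, -1.0]
width: 0.0088
```

Request:
move_arm(
  targets=[
    {"travel": [0, 0, 0], "delta_rot": [0, 0, 0]},
    {"travel": [0, 0, 0], "delta_rot": [0, 0, 0]},
    {"travel": [0, 0, 0], "delta_rot": [0, 0, 0]},
    {"travel": [0, 0, 0], "delta_rot": [0, 0, 0]},
    {"travel": [0, 0, 0], "delta_rot": [0, 0, 0]},
  ],
  claw=-0.2,
)

```text
time_s: 8.88
tcp_pos: [0.576, 0.1888, 0.1613]
tool_rot: [[0.008, 0.998, -0.063], [0.002, -0.063, -0.998], [-1.0, 0.008, -0.002]]
contact_force: [0.4, 0.3, 0.5]
width: 0.0512
```

Request:
move_arm(
  targets=[
    {"travel": [0, 0, 0.01], "delta_rot": [0, 0, 0]},
    {"travel": [0, 0, 0.02], "delta_rot": [0, 0, 0]},
    {"travel": [0, 0, 0.025], "delta_rot": [0, 0, 0]},
    {"travel": [0, 0, 0.015], "delta_rot": [0, 0, 0]},
    {"travel": [0, 0, 0], "delta_rot": [0, 0, 0]},
  ],
)

```text
time_s: 9.3
tcp_pos: [0.5749, 0.1885, 0.234]
tool_rot: [[0.004, 0.998, -0.063], [0.001, -0.063, -0.998], [-1.0, 0.004, -0.001]]
contact_force: [0.1, 0.7, 0.4]
width: 0.0509
```

```bash
python3 - <<'E'
from h import *
s=shot('side','s4.png');t=shot('top','t4.png')
st=ctrl.read_state();print(st['tcp_pos'],np.round(st['tool_rot'],4).tolist(),st['time_s'])
cc=lambda i,x,y,w,h:cv2.resize(i[y:y+h,x:x+w,::-1],(400,400),interpolation=cv2.INTER_CUBIC)
cv2.imwrite('pics/c4.png',np.hstack([cc(s,220,130,90,90),cc(t,140,155,130,90)]))
E
```

```text
[0.57380497 0.18826243 0.23131122] [[-0.0003, 0.998, -0.0635], [0.0001, -0.0635, -0.998], [-1.0, -0.0003, -0.0001]] 9.4
```

View pics/c4.png

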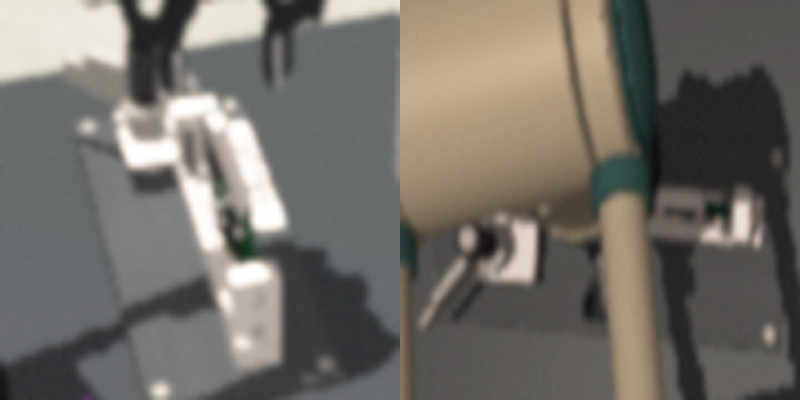

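The card stands in the slot and in line with the jaw (crop (245,240) in the side view, (718,212) in the top view). Next is the grip at (0.5525, 0.3235), with the tool y axis at world +16.5°.

Request:
move_arm(
  targets=[
    {"travel": [-0.004, 0.02, 0.002], "delta_rot": [0, 0, 6]},
    {"travel": [-0.005, 0.028, 0], "delta_rot": [0, 0, 6]},
    {"travel": [-0.005, 0.028, 0], "delta_rot": [0, 0, 4]},
    {"travel": [-0.003, 0.025, 0], "delta_rot": [0, 0, 2]},
    {"travel": [-0.002, 0.012, 0], "delta_rot": [0, 0, 0]},
  ],
)

```text
time_s: 9.82
tcp_pos: [0.5522, 0.3002, 0.2273]
tool_rot: [[-0.009, 0.967, 0.256], [-0.006, 0.256, -0.967], [-1.0, -0.01, 0.003]]
contact_force: [0.4, -0.4, 0.4]
width: 0.0511
```

Request:
move_arm(
  targets=[
    {"travel": [0, 0, 0], "delta_rot": [0, 0, 0]},
    {"travel": [0, 0, 0], "delta_rot": [0, 0, 0]},
  ],
)

```text
time_s: 9.98
tcp_pos: [0.5505, 0.302, 0.2247]
tool_rot: [[-0.013, 0.966, 0.258], [-0.008, 0.258, -0.966], [-1.0, -0.015, 0.004]]
contact_force: [1.3, 0.1, -0.1]
width: 0.0513
```

Request:
move_arm(
  targets=[
    {"travel": [0.002, 0.01, 0], "delta_rot": [0.4, -0.6, 1]},
    {"travel": [0.0005, 0.007, 0], "delta_rot": [0, 0, 0]},
    {"travel": [0, 0.002, 0], "delta_rot": [0, 0, 0]},
    {"travel": [0, 0, 0], "delta_rot": [0, 0, 0]},
  ],
)

```text
time_s: 10.32
tcp_pos: [0.5537, 0.3188, 0.2231]
tool_rot: [[-0.004, 0.962, 0.272], [-0.003, 0.272, -0.962], [-1.0, -0.005, 0.002]]
contact_force: [0.6, -0.4, -0.1]
width: 0.0514
```

Request:
move_arm(
  targets=[
    {"travel": [-0.001, 0.003, -0.007], "delta_rot": [0, -0.2, 0]},
    {"travel": [0, 0.001, -0.007], "delta_rot": [0, 0, 0]},
    {"travel": [0, 0, 0], "delta_rot": [0, 0, 0]},
  ],
)

```text
time_s: 10.57
tcp_pos: [0.5534, 0.322, 0.2084]
tool_rot: [[0.001, 0.963, 0.27], [-0.003, 0.27, -0.963], [-1.0, 0.0, 0.004]]
contact_force: [-0.7, 0.2, 0.2]
width: 0.0511
```

```bash
python3 - <<'E'
from h import *
s=shot('side','s5.png');t=shot('top','t5.png')
st=ctrl.read_state();print(st['tcp_pos'],np.round(st['tool_rot'],4).tolist(),st['time_s'])
cc=lambda i,x,y,w,h:cv2.resize(i[y:y+h,x:x+w,::-1],(400,400),interpolation=cv2.INTER_CUBIC)
cv2.imwrite('pics/c5.png',np.hstack([cc(s,220,110,70,70),cc(t,130,170,130,70)]))
p=np.array(st['tcp_pos']);R=np.array(st['tool_rot'])
for d in(.054,.073): print([np.round((np.array(proj('side',p+R[:,0]*d+R[:,1]*e))-[220,110])*400/70) for e in(-.0255,0,.0255)])
for z in (.116,.066): print('post',np.round((np.array(proj('side',[.5525,.3235,z]))-[220,110])*400/70))
E
```

```text
[0.55370017 0.32208753 0.20935284] [[0.0023, 0.9627, 0.2705], [-0.003, 0.2705, -0.9627], [-1.0, 0.0014, 0.0035]] 10.6667
[array([132., 117.]), array([176., 101.]), array([219.,  86.])]
[array([135., 148.]), array([178., 133.]), array([220., 118.])]
post [177. 165.]
post [182. 243.]
```

View pics/c5.png

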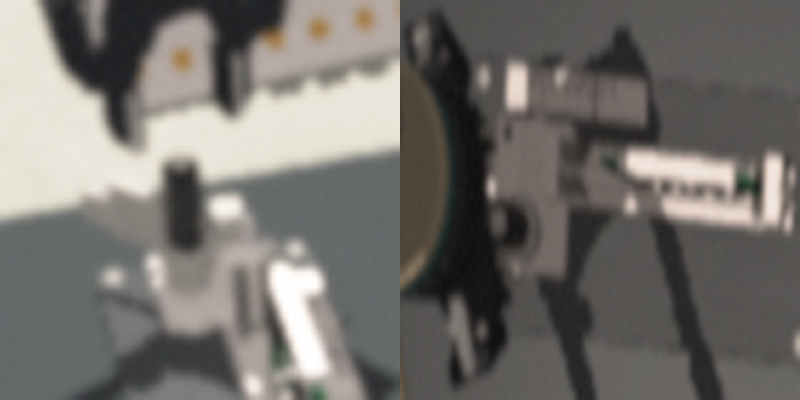

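Request:
move_arm(
  targets=[
    {"travel": [-0.0005, 0.001, -0.012], "delta_rot": [0, 0.1, 0.3]},
    {"travel": [0, 0, -0.014], "delta_rot": [0, 0, 0]},
    {"travel": [0, 0, -0.014], "delta_rot": [0, 0, 0]},
    {"travel": [0, 0, -0.01], "delta_rot": [0, 0, 0]},
    {"travel": [0, 0, 0], "delta_rot": [0, 0, 0]},
  ],
)

```text
time_s: 11.08
tcp_pos: [0.5536, 0.3229, 0.1566]
tool_rot: [[0.003, 0.961, 0.276], [-0.002, 0.276, -0.961], [-1.0, 0.002, 0.003]]
contact_force: [-0.3, 0.7, -0.1]
width: 0.0513
```

```bash
python3 - <<'E'
from h import *
a=np.radians(-3.5);H=np.array([[np.cos(a),-np.sin(a)],[np.sin(a),np.cos(a)]]);O=np.array([.577,.2327])
for u,v in((240.5,201.3),(202.2,199)): print(H.T@(plane('top',u,v,.112)[:2]-O))
E
```

```text
[-0.001276   -0.09530923]
[-0.00162536 -0.0040346 ]
```

The card's bar runs from holder y -95 to -4, so its centre is at about -50, x about -1 mm: home. I'll go down the last part and pinch.

Request:
move_arm(
  targets=[
    {"travel": [-0.001, 0, -0.006], "delta_rot": [0, 0.2, 0]},
    {"travel": [0, 0, -0.002], "delta_rot": [0, 0, 0]},
    {"travel": [0, 0, 0], "delta_rot": [0, 0, 0]},
  ],
)

```text
time_s: 11.33
tcp_pos: [0.5525, 0.3228, 0.1473]
tool_rot: [[-0.002, 0.961, 0.276], [-0.002, 0.276, -0.961], [-1.0, -0.002, 0.002]]
contact_force: [0.1, 0.2, 0.6]
width: 0.0513
```

Request:
move_arm(
  targets=[
    {"travel": [0, 0, 0], "delta_rot": [0, 0, 0]},
    {"travel": [0, 0, 0], "delta_rot": [0, 0, 0]},
    {"travel": [0, 0, 0], "delta_rot": [0, 0, 0]},
    {"travel": [0, 0, 0], "delta_rot": [0, 0, 0]},
    {"travel": [0, 0, 0], "delta_rot": [0, 0, 0]},
  ],
  claw=1,
)

```text
time_s: 11.75
tcp_pos: [0.5534, 0.3232, 0.1484]
tool_rot: [[0.001, 0.961, 0.276], [-0.001, 0.276, -0.961], [-1.0, 0.001, 0.001]]
contact_force: [1.3, -0.4, -0.5]
width: 0.0186
```

Request:
move_arm(
  targets=[
    {"travel": [-0.0005, -0.008, 0], "delta_rot": [0, 0, 0]},
    {"travel": [-0.0005, -0.008, 0], "delta_rot": [0, 0, 0]},
    {"travel": [-0.0005, -0.008, 0], "delta_rot": [0, 0, 0]},
    {"travel": [-0.0005, -0.008, 0], "delta_rot": [0, 0, 0]},
    {"travel": [0, 0, 0], "delta_rot": [0, 0, 0]},
  ],
)

```text
time_s: 12.17
tcp_pos: [0.5513, 0.291, 0.1484]
tool_rot: [[0.002, 0.961, 0.276], [0.004, 0.276, -0.961], [-1.0, 0.004, -0.003]]
contact_force: [1.9, 1.6, -4.3]
width: 0.0184
```

Request:
move_arm(
  targets=[
    {"travel": [-0.0005, -0.006, 0], "delta_rot": [0, 0, 0]},
    {"travel": [-0.0003, -0.005, 0], "delta_rot": [0, 0, 0]},
    {"travel": [0, 0, 0], "delta_rot": [0, 0, 0]},
    {"travel": [0, 0, 0], "delta_rot": [0, 0, 0]},
  ],
)

```text
time_s: 12.5
tcp_pos: [0.5505, 0.2787, 0.1484]
tool_rot: [[0.002, 0.962, 0.273], [0.007, 0.273, -0.962], [-1.0, 0.004, -0.006]]
contact_force: [1.3, 5.6, -3.8]
width: 0.0188
```

```bash
python3 - <<'E'
from h import *
s=shot('side','s6.png');t=shot('top','t6.png')
st=ctrl.read_state();print(st['tcp_pos'],np.round(st['tool_rot'],4).tolist(),st['time_s'],st['contact_force'])
cc=lambda i,x,y,w,h,W:cv2.resize(i[y:y+h,x:x+w,::-1],(W,400),interpolation=cv2.INTER_CUBIC)
cv2.imwrite('pics/c6.png',np.hstack([cc(s,225,120,80,80,400),cc(t,150,170,80,80,400)]))
a=np.radians(-3.5);H=np.array([[np.cos(a),-np.sin(a)],[np.sin(a),np.cos(a)]]);O=np.array([.577,.2327])
q=np.r_[O+H@[.038,.044],.011]
print((np.array(proj('top',q))-[150,170])*5,(np.array(proj('side',q))-[225,120])*5)
E
```

```text
[0.55053309 0.27872115 0.14836039] [[0.0024, 0.9617, 0.2741], [0.0059, 0.2741, -0.9617], [-1.0, 0.0039, -0.005]] 12.6 [ 2.418262    2.59812674 -3.20292884]
[214.5401534  81.7352484] [259.84603534 260.58559733]
```

View pics/c6.png

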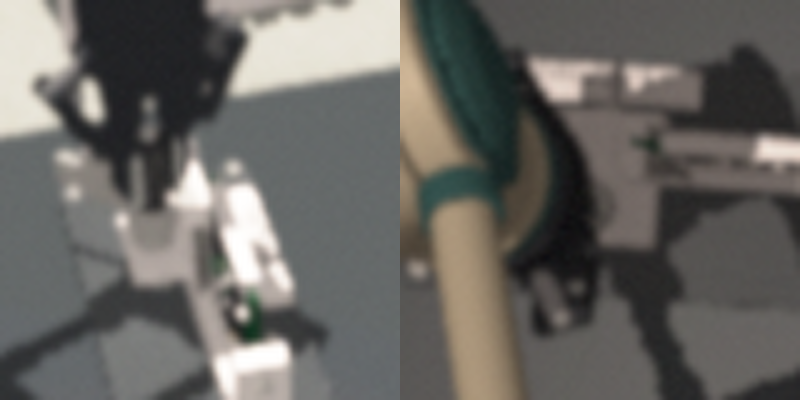

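The long line and the pointer coincide at top crop (615,85), against a predicted line at (614,82). The arm has moved 44.6 mm. Now I'll turn clockwise in small calls and watch for drift.

Request:
move_arm(
  targets=[
    {"travel": [0, 0, 0], "delta_rot": [-0.2, 0, -4]},
    {"travel": [0, 0, 0], "delta_rot": [0, 0, -5]},
    {"travel": [0, 0, 0], "delta_rot": [0, 0, -5]},
    {"travel": [0, 0, 0], "delta_rot": [0, 0, -3]},
  ],
)

```text
time_s: 12.93
tcp_pos: [0.55, 0.279, 0.1484]
tool_rot: [[0.002, 1.0, -0.03], [0.0, -0.03, -1.0], [-1.0, 0.002, -0.0]]
contact_force: [0.1, 1.9, -2.7]
width: 0.0188
```

Request:
move_arm(
  targets=[
    {"travel": [0, -0.0005, 0], "delta_rot": [0, 0, -5]},
    {"travel": [0, 0, 0], "delta_rot": [0, 0, -5]},
    {"travel": [0, 0, 0], "delta_rot": [0, 0, -4]},
  ],
)

```text
time_s: 13.18
tcp_pos: [0.5496, 0.2797, 0.1484]
tool_rot: [[0.001, 0.959, -0.282], [0.001, -0.282, -0.959], [-1.0, 0.001, -0.001]]
contact_force: [1.9, 4.7, -4.1]
width: 0.0186
```

Request:
move_arm(
  targets=[
    {"travel": [0.0003, -0.0015, 0], "delta_rot": [0, 0, -5]},
    {"travel": [0, -0.001, 0], "delta_rot": [0, 0, -5]},
    {"travel": [0, -0.001, 0], "delta_rot": [0, 0, -4]},
  ],
)

```text
time_s: 13.43
tcp_pos: [0.5492, 0.2808, 0.1484]
tool_rot: [[0.002, 0.857, -0.516], [0.008, -0.516, -0.857], [-1.0, -0.003, -0.008]]
contact_force: [0.5, 9.0, -4.3]
width: 0.0186
```

Request:
move_arm(
  targets=[
    {"travel": [0, -0.004, 0], "delta_rot": [-0.4, 0, 0]},
    {"travel": [0, -0.004, 0], "delta_rot": [0, 0, -3]},
  ],
)

```text
time_s: 13.6
tcp_pos: [0.5489, 0.2781, 0.1484]
tool_rot: [[0.003, 0.826, -0.563], [0.011, -0.563, -0.826], [-1.0, -0.004, -0.011]]
contact_force: [0.8, 11.5, -5.1]
width: 0.0184
```

Request:
move_arm(
  targets=[
    {"travel": [0.0005, -0.003, 0], "delta_rot": [-0.5, 0, -5]},
    {"travel": [0.0005, -0.003, 0], "delta_rot": [-0.2, 0, -5]},
  ],
)

```text
time_s: 13.77
tcp_pos: [0.5487, 0.278, 0.1484]
tool_rot: [[0.002, 0.71, -0.704], [0.009, -0.704, -0.71], [-1.0, -0.005, -0.008]]
contact_force: [0.0, 11.4, -4.0]
width: 0.0183
```

Equilibrium is at about -3 mm per row. I'll continue from -44.8° toward about -59°.

Request:
move_arm(
  targets=[
    {"travel": [0.0005, -0.003, 0], "delta_rot": [-0.4, 0, -5]},
    {"travel": [0.0005, -0.003, 0], "delta_rot": [-0.2, 0, -5]},
  ],
)

```text
time_s: 13.93
tcp_pos: [0.5478, 0.2776, 0.1484]
tool_rot: [[0.001, 0.571, -0.821], [0.008, -0.821, -0.571], [-1.0, -0.006, -0.005]]
contact_force: [-1.1, 12.4, -3.6]
width: 0.0188
```

Request:
move_arm(
  targets=[
    {"travel": [0.0005, -0.003, 0], "delta_rot": [-0.3, 0, -4]},
  ],
)

```text
time_s: 14.02
tcp_pos: [0.5472, 0.2777, 0.1485]
tool_rot: [[-0.001, 0.51, -0.86], [0.007, -0.86, -0.51], [-1.0, -0.007, -0.003]]
contact_force: [-2.1, 11.3, -2.4]
width: 0.0185
```

```bash
python3 - <<'E'
from h import *
s=shot('side','s7.png');t=shot('top','t7.png')
st=ctrl.read_state();print(st['tcp_pos'],np.round(st['tool_rot'],4).tolist(),st['time_s'],st['contact_force'],st['torque'])
cc=lambda i,x,y,w,h,W:cv2.resize(i[y:y+h,x:x+w,::-1],(W,400),interpolation=cv2.INTER_CUBIC)
cv2.imwrite('pics/c7.png',np.hstack([cc(s,225,120,80,80,400),cc(t,140,170,80,80,400)]))
a=np.radians(-3.5);H=np.array([[np.cos(a),-np.sin(a)],[np.sin(a),np.cos(a)]]);O=np.array([.577,.2327])
for d in (50,40,30,20,10,0):
  b=np.radians(90+d);q=np.r_[O+H@[-.03+.065*np.cos(b),.044+.065*np.sin(b)],.081]
  print(d,np.round((np.array(proj('side',q))-[225,120])*5),np.round((np.array(proj('top',q))-[140,170])*5))
E
```

```text
[0.54724024 0.27768423 0.14848997] [[-0.0006, 0.5131, -0.8583], [0.0073, -0.8583, -0.5131], [-1.0, -0.0066, -0.0032]] 14.1167 [-1.56928098 12.22834307 -2.71988964] [1.56896253 0.61664194 0.87043454]
50 [ 53. 157.] [128. 298.]
40 [ 64. 148.] [113. 280.]
30 [ 77. 140.] [101. 261.]
20 [ 93. 133.] [ 93. 239.]
10 [109. 128.] [ 89. 216.]
0 [127. 124.] [ 89. 193.]
```

View pics/c7.png

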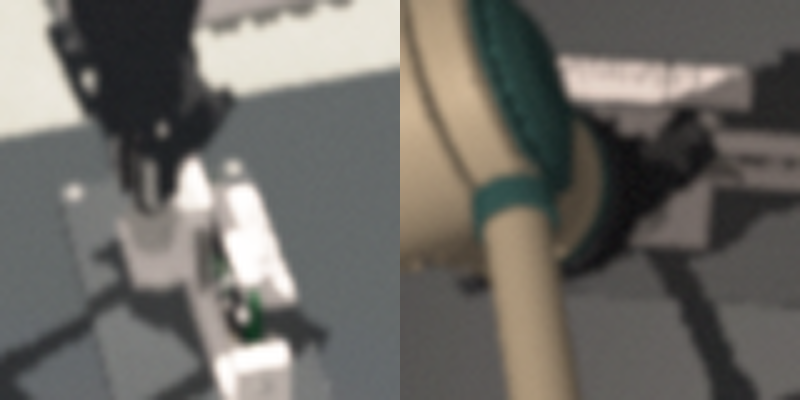

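Request:
move_arm(
  targets=[
    {"travel": [0.001, -0.003, 0], "delta_rot": [-0.3, 0, -2]},
  ],
)

```text
time_s: 14.2
tcp_pos: [0.5473, 0.2772, 0.1484]
tool_rot: [[-0.002, 0.484, -0.875], [0.006, -0.875, -0.484], [-1.0, -0.006, -0.001]]
contact_force: [-1.6, 10.4, -3.9]
width: 0.0184
```

```bash
python3 - <<'E'
from h import *
st=ctrl.read_state();R=np.array(st['tool_rot']);print(st['tcp_pos'],np.degrees(np.arctan2(R[1,1],R[0,1])),st['contact_force'],st['torque'],st['tau'])
E
```

```text
[0.54733324 0.27720969 0.14843578] -61.03333626700609 [-1.64431762 10.44038142 -3.86265106] [1.46617248 0.3380042  0.63638517] [ -6.30509555 -50.59826732 -20.79885006  -2.63063036   0.49935551
   0.0919702 ]
```

Request:
move_arm(
  targets=[
    {"travel": [0.001, -0.002, 0], "delta_rot": [-0.3, 0, -3]},
    {"travel": [0.0005, -0.002, 0], "delta_rot": [0, 0, -2]},
  ],
)

```text
time_s: 14.37
tcp_pos: [0.5469, 0.2776, 0.1485]
tool_rot: [[-0.004, 0.408, -0.913], [0.006, -0.913, -0.408], [-1.0, -0.007, 0.001]]
contact_force: [-0.0, 7.8, -2.9]
width: 0.0187
```

```bash
cat > r.py <<'E'
from h import *
st=ctrl.read_state();R=np.array(st['tool_rot']);print(st['tcp_pos'],np.degrees(np.arctan2(R[1,1],R[0,1])),st['contact_force'],st['torque'],st['tau'][5])
E
python3 r.py
```

```text
[0.54692067 0.27757151 0.14848394] -65.95061059239332 [-0.01683567  7.83532375 -2.89782587] [0.88040115 0.11674704 1.00515216] 0.7855068147182465
```

Request:
move_arm(
  targets=[
    {"travel": [0.001, -0.001, 0], "delta_rot": [-0.2, -0.2, -2]},
    {"travel": [0, -0.001, 0], "delta_rot": [0, 0, -1]},
  ],
)

```text
time_s: 14.53
tcp_pos: [0.5461, 0.2779, 0.1485]
tool_rot: [[-0.003, 0.363, -0.932], [0.004, -0.932, -0.363], [-1.0, -0.005, 0.001]]
contact_force: [3.3, 4.4, -4.7]
width: 0.0185
```

```bash
python3 r.py
```

```text
[0.54610524 0.27785689 0.14846015] -68.70243626110553 [ 3.30407686  4.38875732 -4.73456815] [ 0.54029367 -0.09688182  0.95605082] 0.9809483215212822
```

```bash
python3 - <<'E'
from h import *
s=shot('side','s8.png')
c=cv2.resize(s[120:180,225:285,::-1],(600,600),interpolation=cv2.INTER_CUBIC)
c=cv2.convertScaleAbs(c,alpha=1.6,beta=20)
cv2.imwrite('pics/c8.png',c)
a=np.radians(-3.5);H=np.array([[np.cos(a),-np.sin(a)],[np.sin(a),np.cos(a)]]);O=np.array([.577,.2327])
for d in (20,10,5,0):
  b=np.radians(90+d)
  print(d,[np.round((np.array(proj('side',np.r_[O+H@[-.03+r*np.cos(b),.044+r*np.sin(b)],z]))-[225,120])*10).tolist() for r,z in((.03,.056),(.048,.056),(.067,.059),(.067,.081))])
E
python3 r.py
```

```text
20 [[248.0, 388.0], [218.0, 359.0], [187.0, 321.0], [182.0, 262.0]]
10 [[263.0, 383.0], [243.0, 351.0], [221.0, 310.0], [216.0, 252.0]]
5 [[271.0, 382.0], [256.0, 348.0], [239.0, 306.0], [234.0, 248.0]]
0 [[279.0, 380.0], [269.0, 346.0], [257.0, 303.0], [253.0, 244.0]]
[0.54615476 0.27783605 0.14845423] -68.71360821547138 [ 1.85385718  5.60043732 -2.92789244] [0.71446495 0.23878809 1.05085263] 1.1031674221158028
```

View pics/c8.png

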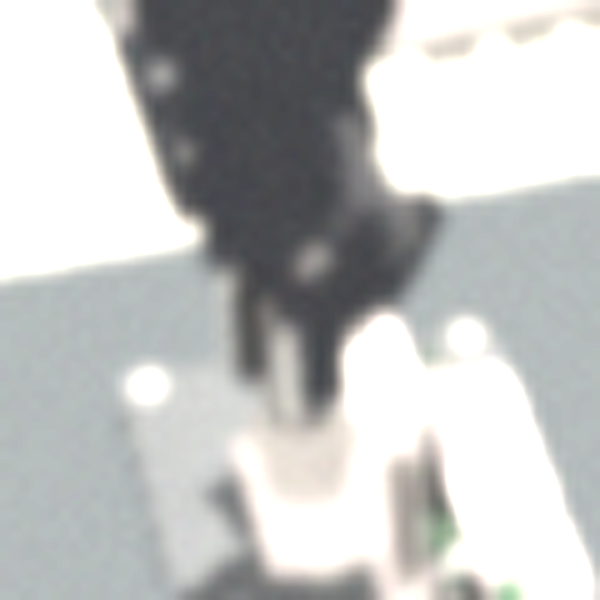

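Request:
move_arm(
  targets=[
    {"travel": [0.001, -0.001, 0], "delta_rot": [0, 0, -4]},
    {"travel": [0.001, -0.001, 0], "delta_rot": [0, 0, -3]},
  ],
)

```text
time_s: 14.75
tcp_pos: [0.5451, 0.278, 0.1486]
tool_rot: [[-0.009, 0.25, -0.968], [0.006, -0.968, -0.25], [-1.0, -0.008, 0.007]]
contact_force: [-1.0, 7.6, -1.2]
width: 0.0186
```

```bash
python3 r.py
```

```text
[0.54506255 0.2780488  0.14860548] -75.51304593112152 [-0.97754574  7.60425808 -1.1576971 ] [0.75770947 0.92641708 1.24014278] 0.7873868755996227
```

Request:
move_arm(
  targets=[
    {"travel": [0.001, 0, 0], "delta_rot": [0, 0, 2]},
    {"travel": [0, 0, 0], "delta_rot": [0, 0, 1]},
    {"travel": [0, 0, 0], "delta_rot": [0, 0, 0]},
    {"travel": [0, 0, 0], "delta_rot": [0, 0, 0]},
  ],
)

```text
time_s: 15.08
tcp_pos: [0.5455, 0.2782, 0.1486]
tool_rot: [[-0.01, 0.312, -0.95], [0.001, -0.95, -0.312], [-1.0, -0.004, 0.009]]
contact_force: [0.7, 2.4, -3.0]
width: 0.0186
```

```bash
python3 r.py; python3 - <<'E'
from h import *
t=shot('top','t9.png');s=shot('side','s9.png')
cc=lambda i,x,y,w,h,W:cv2.resize(i[y:y+h,x:x+w,::-1],(W,400),interpolation=cv2.INTER_CUBIC)
cv2.imwrite('pics/c9.png',np.hstack([cc(t,165,170,60,60,400),cc(s,225,120,80,80,400)]))
# shift of the arm's block between t6 and t9 (window on the arm's -y part)
a=cv2.cvtColor(cv2.imread('pics/t6.png'),6);b=cv2.cvtColor(t[:,:,::-1],6)
for w in((191,182,25,18),):
  x,y,W,h=w;r=cv2.phaseCorrelate(np.float32(a[y:y+h,x:x+W]),np.float32(b[y:y+h,x:x+W]));print(r)
E
python3 r.py
```

```text
[0.54546378 0.27818856 0.14859967] -71.81223360461125 [ 0.72750488  2.41623954 -2.97149762] [0.39466557 0.33258448 0.94357505] 0.912565067410469
((0.8662264462229139, -0.2885852639362305), 0.6914498901367188)
[0.5454639  0.2781799  0.14858604] -71.8507271041507 [ 0.32227824  2.04606969 -2.45773041] [0.29738153 0.34617287 0.94759391] 0.9217789582908154
```

View pics/c9.png

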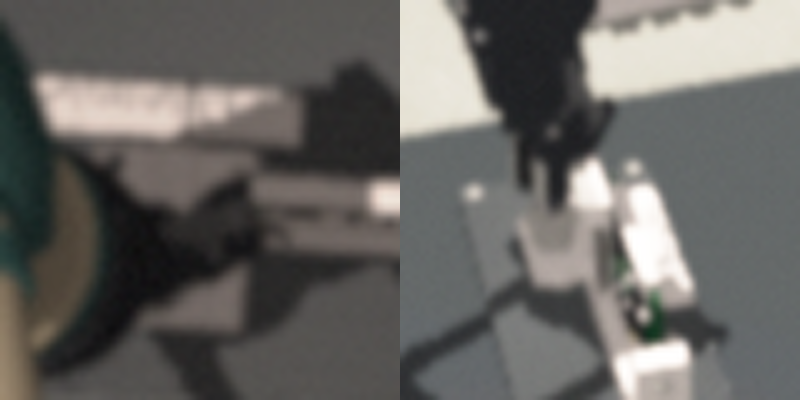

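```bash
python3 -c "
from plant import ctrl
print(ctrl.job_done())"
```

```text
the job is handed in; nothing more can be done
None
```

I handed the job in at about 15 s of the 54 s, with no sign of a failed step. The lever being fully shut is inferred from indirect evidence, because the gripper hid the blade in both cameras. The hand-in gave no verdict.

**What I did:**
- I drew the tall card out by its bar, lowered it into the holder until light contact at the slot floor, and let it go.
- I pinched the grip, pushed the arm 44.6 mm to the long line, and turned the hand about 92° clockwise, then back about 4°. I held the line against the cam's drag and was still pinching at hand-in.

**Last checks:**
- **Card:** after release its bar ran from about -95 to -4 mm in holder y. That puts its centre at about -50, with x within 2 mm. It still stood upright in the last picture.
- **Arm:** the one dark line on the scale (top view, column 192.8) falls at the long line's expected place (192.9). No separate pointer showed, so I take the two to coincide. The hand's y gives the arm at about 0.045 m.
- **Lever:** three signs point to shut:
  - No blade was visible where an open lever, more than about 8° from shut, would show.
  - The outward drag fell from about 12 N to 2 N.
  - The turning moment rose to about 1 N m, well above the 0.15 N m it should need. The hand shifted sideways on further turning.

**Disagreements:**
- The turn was larger than the stated 65–75°, because the grip slipped about 5 mm sideways in the pads.
- An image-shift check on the arm between two pictures gave 0.9 px (about 2 mm). The block's edge moved by less than 1 mm, so I put that down to shadows.

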